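Raise a horn ring with the rocker ejector and hang it on the peg

TASK

Press the paddle of the rocker ejector down gently, never with more than about 15 N, until it meets its stop and the sprung catch snaps over its end, so that the other end stays tipped up and holds the small horn ring up out of its pocket when you let go. Then take the raised ring and put it over the upright peg of the small wooden stand, right down flat on the board. Leave the rocker caught, and do not disturb the other things on the bench.

Things in the scene. Friction and masses are not known exactly. Their poses are not given: they have to be found in the camera images.
- ejector: Fixed bench ejector: dark steel base plate 252 x 90 x 10 mm, a wooden pocket block at one end, a steel rocker (seesaw) across its middle. Origin on the bench top below the rocker's pivot, z up; +x runs along the rocker from the pivot to the paddle end, -x to the pocket, y is the pivot's axis. The pivot is 40 mm above the bench.
- pocket (a point): On the ejector, 65 mm from the pivot: centre of the pocket's mouth in the top face of the 64 x 64 mm wooden block, 60 mm above the bench. The pocket is 40 mm square, with a slot to the paddle side. At the start the ring lies in it on ledges 25 mm down, its top 2 mm below the mouth: too deep to grasp until raised.
- catch_place (a point): On the base plate's top (10 mm above the bench) below the paddle end: here stands a bracket whose height is set anew each time over a range of 16 mm (not measured), with a stop under the rocker's end and a sprung catch 26 mm wide, all under 60 mm high. The hook takes the rocker's end only in the last 2 mm or so above the stop; short of that the rocker springs back when let go.
- paddle (a point): Centre of the top face of the rocker's steel paddle, 48 mm long (along the rocker) and 44 mm wide; press here straight down. 74 mm from the pivot, 58 mm above the bench at rest; it goes down 17 to 29 mm to the stop, which differs each time. Moving it takes up to about 6 N (return spring and catch); at the stop the force rises steeply, about 10 N a mm. More than 20 N on it is too much.
- rocker (a joint): Angle of the rocker, rad: 0 at rest (paddle up, other end down), growing as the paddle goes down. Caught by the hook it stays somewhere between 0.22 and 0.39, depending on the stop's setting; if not caught it springs back to 0 when let go. The stop lies about 0.015 rad past the caught angle.
- ring: Small sawn horn ring lying flat, 35 x 32 mm outside, hole about 14 mm wide, 23 mm high, 30 g; origin at the centre of its underside, z along its hole. Starts in the ejector's pocket; once the rocker is caught it stands loosely 9 to 20 mm out of the pocket and can be gripped there from above, across the rocker (along the ejector's y), with 10 to 25 N.
- stand: Fixed wooden board 84 x 84 x 12 mm with an upright wooden peg in its centre, 9 mm thick, its tapered top 31 mm above the board. Origin below the centre on the bench top, z up.
- stand_seat (a point): Foot of the peg: on its axis, at the board's top face (12 mm above the bench). The ring's origin belongs here.
- sanding_block: Cork sanding block 52 x 86 x 26 mm lying loose on the bench; a bystander. Origin at the centre of its underside.
- comb: Flat horn comb 53 x 95 x 4 mm lying loose; a bystander. Origin at the centre of its underside.
- nut: Rusty hexagon nut 29 x 32 x 15 mm lying loose; a bystander. Origin at the centre of its underside.
- bangle: Turned horn bangle 68 x 63 x 15 mm lying flat, loose; a bystander, much wider than the ring. Origin at the centre of its underside.

How it is judged (in metres and radians):
On the way, in this order (a step that is already met when the one before it is completed fails the run):
1. the rocker is let go and stays caught with its pocket end tipped up, the ring still in the pocket and raised (value of joint rocker above 0.2 rad and contact force between the fingers and rocker below 0.2 N and horizontal distance between ring and ejector below 0.085 m and z of ring in the frame of ejector above 0.042 m), for 0.3 s.
2. the ring is lifted clear of the pocket block (z of ring in the frame of ejector above 0.065 m and value of joint rocker above 0.2 rad).
At the end, for the whole second after the job is handed in: The ring lies flat on the stand's board with the peg through it (its origin within 8 mm of the peg's foot sideways and 3 mm in height, tilted less than 0.12 rad), at rest; the rocker is still caught (joint above 0.2 rad) (horizontal distance between ring and stand_seat below 0.008 m and z of ring in the frame of stand_seat between -0.003 and 0.003 m and angle between ring's own z axis and vertical below 0.12 rad and linear speed of ring below 0.02 m/s and value of joint rocker above 0.2 rad); the robot touches nothing.
It fails at once if the rocker is pressed with more than 20 N (contact force between the fingers and rocker above 20 N).
It fails at once if a bystander is moved by more than 20 mm (distance of any of sanding_block, comb, nut, bangle from where it was at the start of the episode above 0.02 m).
It also fails if it takes over 58 s, if anything falls off the work surface, if the arm or the gripper's body presses on something with over 40 N, if the wrist force passes 120 N, or if a joint passes its speed limit or range.

ROBOT

A 6-joint arm with a two-finger parallel gripper is mounted at the origin on a cart in front of the work surface, level with it; the furniture and walls round the work are solid. World frame = base frame: x ahead of the robot, y to its left, z up, the work surface at z = 0. Lengths are in mm, angles in rad, forces in N, time in s.
With the tool pointing down it reaches from about 350 to 775 mm from the base axis. Payload 7.3 kg.
Tool frame: the origin (TCP) lies midway between the tips of the shut fingers; the grasp point (between the pads) lies 19 mm behind it; z points along the fingers, y is the line along which they close (so a half turn about z gives the same grasp; the last joint's range is limited). The gripper opens to 92 mm and grips with 3 to 60 N. Pads are 19 mm wide; open, the fingers measure 130 mm over their backs; the gripper's body (75 mm by 190 mm) begins 47 mm behind the grasp point.
Start: joints at [1.05, 0.342, 1.524, -0, 1.275, -0.146], TCP at [192.184, 488.583, 199.341] pointing down, gripper open.
Joint ranges: [-2.53, 2.53], [-0.77, 2.02], [0.04, 2.7], [-1, 4.14], [0.28, 2.66], [-3.11, 3.11]. Speed limits (rad/s): [2.57, 2.57, 3.14, 3.14, 3.14, 3.14].

INTERFACE

Orientations are given as [roll, pitch, yaw] about the fixed x, y, z axes, in that order (R = Rz(yaw) Ry(pitch) Rx(roll)).
In Python, from plant import monitor, optics, workorder gives the robot as it stands. The module is installed in compiled form; this text tells all that it offers.
- The arm moves only by the tool servo_tool, never from a script. Its arguments are lists of equal length, an entry for each row: "linear": the shift along the tool's x, y, z as a fraction of full scale, a list of three; "spin": the turn about the tool's z as a fraction of full scale. In form: {"linear": [[dx, dy, dz], ...], "spin": [spin, ...]}. A call has exactly 8 rows; each row shifts and turns the commanded pose from where the row before left it, along the tool's axes as they then stand; what a row does not reach is not made up. Full scale, the value 1, is 200 mm for a shift and 90 degrees for a turn. A row lasts 1/8 s, in which the tool goes at most 62.5 mm and 10.7 degrees, less where a joint would pass 70% of its speed; a pose out of reach is approached as far as the arm can. A call with a number of a shift or a turn outside -1 to 1 is refused whole. A call with a gripper value outside its range is refused whole. "hand" is the opening, from -1 (shut) to 1 (fully open), set as the call begins (left out, the last holds). The fingers move at their own pace and stop on an object; the grip force is fixed at half the most. Time passes only in rows, so rows that do not move let the fingers close, or fill a call up. It gives the time, the measured TCP pose, the force, the opening and the grip force at its end, in the units of the state.
- monitor.get_obs(): the state, without advancing time (a new reading comes with each control period).
- optics.capture(name): name is "scene" or "side" or "wrist"; returns a dict with "frame" (420x560x3 uint8, blue, green, red), "K" (3x3 intrinsics, pixels), "world_to_cam" (4x4, takes a point from world to camera coordinates). Camera axes: x right, y down, z forward; pixel columns grow to the right and rows downward; lengths in mm; the calibration is good to about 2 mm. A picture is of the moment at which its call begins. There is no depth.
- workorder.close_job(): hands the job in; it is judged then, once.
The state is a dict: "time": time; "joint_positions": joint angles; "dq": joint speeds; "tau": joint torques, N m; "tool_pos": TCP position; "tcp_rot": TCP orientation; "contact_force": force on the tool from outside, world axes, zero at the start; "moment": the same for the moment, N m; "grip_width": finger opening in mm; "finger_force": force on a finger pad.
Only numpy, scipy, OpenCV 4.12 (cv2) and the standard library are available. Lean on these libraries where they do the work, as an engineer would, in place of code of your own. Each camera call takes 0.05 s, during which the arm holds its last target. There are 200 camera calls.

## Working session

There is one attempt and no reset: what is moved stays moved. The work goes in short steps, Python scripts to look and compute and a tool call to move; the robot and the scene stay as the last step left them, time stands still between calls to the robot, and variables do not carry over. Pictures are saved under pics/ and viewed, at most 10 in all, crops included, and the job is handed in when it is done.

Besides the shell and the picture viewer there is one more tool, called after "Request:" as name(argument=value, ...) on one line, values as JSON. servo_tool: Moves the arm, as the interface text tells. Shift numbers are shares of 200 mm and turn numbers shares of 90 degrees, none past 1 either way. Its arguments: {"type":"object","properties":{"linear":{"type":"array","items":{"type":"array","items":{"type":"number","minimum":-1,"maximum":1}}},"spin":{"type":"array","items":{"type":"number","minimum":-1,"maximum":1}},"hand":{"type":"number"}},"required":["linear","spin"]}

```bash
mkdir -p pics; python3 - <<'E'
from plant import monitor, optics
import cv2, numpy as np, pickle
o=monitor.get_obs(); print({k:np.round(v,3) for k,v in o.items()})
d={}
for n in ("scene","side","wrist"):
    c=optics.capture(n); d[n]=c; print(n,np.round(np.linalg.inv(c["world_to_cam"])[:3],2).tolist(),c["K"][0,0])
    cv2.imwrite(f"pics/{n}0.png",c["frame"])
pickle.dump(d,open("d0.pkl","wb"))
E
```

```text
{'time': np.float64(0.0), 'joint_positions': array([ 1.05 ,  0.343,  1.525, -0.   ,  1.275, -0.146]), 'dq': array([-0.001, -0.001, -0.001,  0.   ,  0.002, -0.001]), 'tau': array([ -0.   , -43.126, -24.422,   0.072,   0.056,  -0.   ]), 'tool_pos': array([191.953, 488.147, 198.654]), 'tcp_rot': array([-3.14 , -0.   ,  2.767]), 'contact_force': array([ 0.249,  0.574, -0.39 ]), 'moment': array([-0.028, -0.012,  0.011]), 'finger_force': np.float64(0.0), 'grip_width': np.float64(91.713)}
scene [[0.78, -0.31, 0.55, 110.73], [-0.63, -0.37, 0.68, -511.02], [-0.01, -0.88, -0.48, 486.47]] 389.2133569743071
side [[0.84, -0.21, 0.5, 125.53], [-0.54, -0.36, 0.76, -569.87], [0.02, -0.91, -0.42, 431.18]] 453.5724478408243
wrist [[0.37, 0.9, 0.24, 126.49], [0.93, -0.35, -0.1, 514.38], [-0.0, 0.26, -0.97, 383.38]] 325.05245115674865
```

View pics/scene0.png

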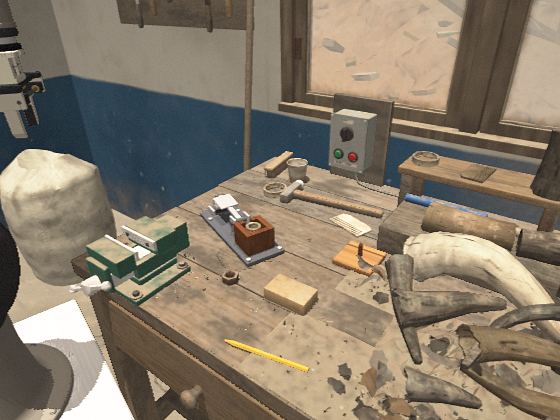

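View pics/side0.png

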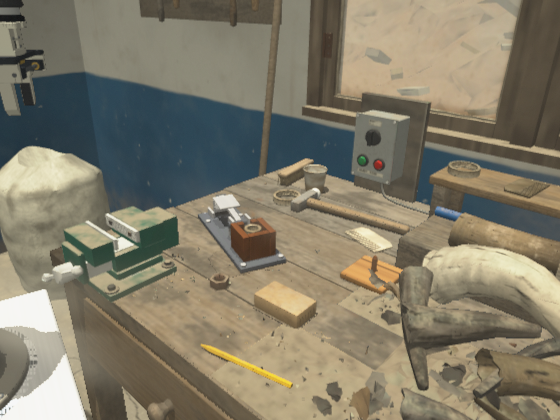

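Both views show the ejector (block near (254,233) in scene, paddle near (222,205)) and the stand near (360,257), partly behind a horn. I'll enlarge both regions in one picture.

```bash
cat > h.py <<'E'
import numpy as np, cv2
def ray(c,u,v,z):
    M=np.linalg.inv(c["world_to_cam"]); d=M[:3,:3]@np.linalg.inv(c["K"])@np.array([u,v,1.]); o=M[:3,3]
    return o+d*(z-o[2])/d[2]
def proj(c,p):
    q=c["world_to_cam"]@np.r_[p,1.]; q=c["K"]@q[:3]; return q[:2]/q[2]
E
python3 - <<'E'
import pickle,cv2,numpy as np
from h import *
d=pickle.load(open("d0.pkl","rb")); s=d["scene"]; t=d["side"]
a=s["frame"][185:275,195:295]; b=s["frame"][205:295,325:425]
e=t["frame"][185:275,193:293]; f=t["frame"][225:315,333:433]
f4=lambda i:cv2.resize(i,(400,300*360//360),interpolation=cv2.INTER_CUBIC)
f4=lambda i:cv2.resize(i,(400,300),interpolation=cv2.INTER_CUBIC)
cv2.imwrite("pics/z.png",np.vstack([np.hstack([f4(a),f4(b)]),np.hstack([f4(e),f4(f)])]))
print("block",ray(s,254,224,60),"paddle",ray(s,223,202,58),"stand",ray(s,358,257,12), "side",ray(t,253,227,60),ray(t,226,203,58))
E
```

```text
block [499.53361167  76.98306346  60.        ] paddle [502.88919555 207.91904039  58.        ] stand [ 631.36892995 -100.17530366   12.        ] side [491.50774058  74.13040618  60.        ] [500.48686263 200.92132547  58.        ]
```

View pics/z.png

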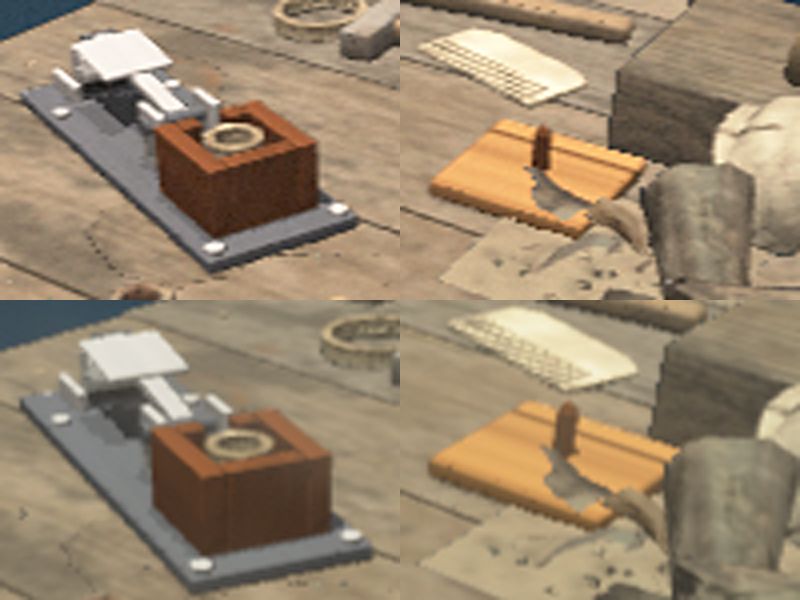

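View pics/wrist0.png

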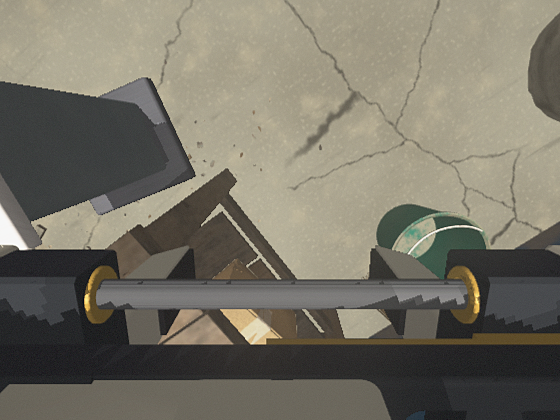

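The crops show the block top's four corners, the ring, the paddle quad, and the stand board with the peg foot near (141,168) in its scene crop. I'll cast these onto their planes.

```bash
python3 - <<'E'
import pickle,numpy as np
from h import *
np.set_printoptions(precision=1,suppress=True)
d=pickle.load(open("d0.pkl","rb")); s=d["scene"]; t=d["side"]
def P(c,ox,oy,pts,z): 
    r=np.array([ray(c,ox+x/4-.4,oy+y*.3-.4,z) for x,y in pts]); print(r[:,:2].tolist() if 0 else r[:,:2].ravel(),r.mean(0)); return r
print("block");P(s,195,185,[(157,122),(258,100),(318,148),(213,172)],60)
P(t,193,185,[(152,130),(332,158),],60)
print("ring top");P(s,195,185,[(233,138)],58);P(t,193,185,[(237,143)],58)
print("paddle");P(s,195,185,[(72,45),(158,30),(173,65),(98,80)],58);P(t,193,185,[(80,43),(155,30),(189,67),(97,80)],58)
print("base bolts/corners z10");P(s,195,185,[(22,95),(210,268),(358,212)],10);P(t,193,185,[(20,100),(195,288),(372,248)],10)
print("board");P(s,325,205,[(30,185),(92,120),(245,155),(175,232)],12);P(t,333,225,[(30,165),(125,100)],12)
print("peg foot");P(s,325,205,[(141,170)],12);P(t,333,225,[(165,155)],12)
print("peg top");P(s,325,205,[(143,124)],43);P(t,333,225,[(168,102)],43)
E
```

```text
block
[473.2 114.2 531.  102.3 519.9  34.  463.   46.4] [496.8  74.2  60. ]
[462.9 107.4 516.3  36.2] [489.6  71.8  60. ]
ring top
[494.8  74.7] [494.8  74.7  58. ]
[490.7  76.9] [490.7  76.9  58. ]
paddle
[494.2 241.2 546.5 228.1 523.9 176.7 479.4 186.1] [511. 208.  58.]
[489.3 241.  533.1 240.3 520.8 179.  472.3 185.2] [503.9 211.4  58. ]
base bolts/corners z10
[472.7 274.6 443.5  25.5 537.1  23.4] [484.4 107.8  10. ]
[467.1 274.8 439.3  23.9 527.2  18.3] [477.9 105.7  10. ]
board
[ 583.3  -73.7  659.5  -45.4  691.5 -123.5  604.6 -150.1] [634.7 -98.2  12. ]
[577.5 -74.8 658.2 -45.9] [617.8 -60.4  12. ]
peg foot
[637.9 -99.4] [637.9 -99.4  12. ]
[634.  -97.8] [634.  -97.8  12. ]
peg top
[640.2 -95.3] [640.2 -95.3  43. ]
[633.3 -95.7] [633.3 -95.7  43. ]
```

```bash
cat >> h.py <<'E'
def plan(target,yaw,n,pos=None,y0=None):
    """rows (tool-frame fractions) for n rows to target pose, tool pointing down"""
    from plant import monitor
    o=monitor.get_obs(); pos=np.array(o["tool_pos"] if pos is None else pos); y0=o["tcp_rot"][2] if y0 is None else y0
    dy=(yaw-y0)/n; D=(np.array(target)-pos)/n; sp=-np.degrees(dy)/90
    for i in range(n):
        a=y0+dy*i; x=np.array([np.cos(a),np.sin(a),0]); y=np.array([np.sin(a),-np.cos(a),0])
        print([round(float(v)/200,4) for v in (D@x,D@y,-D[2])],end=", ")
    print("spin",round(float(sp),4))
E
python3 -c "
from h import *
plan([500,90,200],1.463,16)"
```

```text
[-0.1351, -0.0806, -0.0004], [-0.1412, -0.0693, -0.0004], [-0.1464, -0.0576, -0.0004], [-0.1506, -0.0455, -0.0004], [-0.1538, -0.0331, -0.0004], [-0.156, -0.0204, -0.0004], [-0.1571, -0.0077, -0.0004], [-0.1572, 0.0051, -0.0004], [-0.1563, 0.0179, -0.0004], [-0.1543, 0.0306, -0.0004], [-0.1513, 0.0431, -0.0004], [-0.1473, 0.0552, -0.0004], [-0.1423, 0.067, -0.0004], [-0.1364, 0.0784, -0.0004], [-0.1296, 0.0892, -0.0004], [-0.1219, 0.0995, -0.0004], spin 0.0519
```

Request:
servo_tool(linear=[[-0.135, -0.081, 0], [-0.141, -0.069, 0], [-0.146, -0.058, 0], [-0.151, -0.046, 0], [-0.154, -0.033, 0], [-0.156, -0.02, 0], [-0.157, -0.008, 0], [-0.157, 0.005, 0]], spin=[0.052, 0.052, 0.052, 0.052, 0.052, 0.052, 0.052, 0.052])

```text
time: 1.15
tool_pos: [346.2, 288.3, 199.2]
tcp_rot: [-3.141, -0.0, 2.111]
contact_force: [0.9, -0.8, -0.3]
grip_width: 91.7
finger_force: 0.0
```

Request:
servo_tool(linear=[[-0.156, 0.018, 0], [-0.154, 0.031, 0], [-0.151, 0.043, 0], [-0.147, 0.055, 0], [-0.142, 0.067, 0], [-0.136, 0.078, 0], [-0.13, 0.089, 0], [-0.122, 0.1, 0]], spin=[0.052, 0.052, 0.052, 0.052, 0.052, 0.052, 0.052, 0.052])

```text
time: 2.15
tool_pos: [499.6, 89.2, 199.1]
tcp_rot: [-3.141, -0.0, 1.457]
contact_force: [0.4, 0.3, -0.4]
grip_width: 91.7
finger_force: 0.0
```

```bash
python3 - <<'E'
from plant import monitor, optics
import cv2, numpy as np, pickle
o=monitor.get_obs(); print(o["tool_pos"],o["tcp_rot"],o["contact_force"])
c=optics.capture("wrist"); pickle.dump(c,open("w1.pkl","wb")); cv2.imwrite("pics/w1.png",c["frame"])
E
```

```text
[499.64771014  89.16369371 199.08603246] [-3.14107191e+00 -7.21101501e-05  1.45712737e+00] [ 0.42052737  0.33203695 -0.40799859]
```

View pics/w1.png

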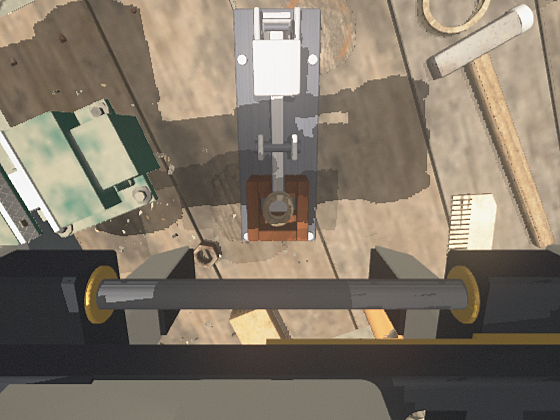

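The wrist view shows the ejector upright: paddle (253–299, 40–95), pivot near (278,147), ring centre (278,208), the nut at (207,253), the vise to the left.

```bash
python3 - <<'E'
import pickle,numpy as np
from h import *
np.set_printoptions(precision=1,suppress=True)
c=pickle.load(open("w1.pkl","rb"))
print("cam",np.linalg.inv(c["world_to_cam"])[:3,3])
for n,u,v,z in [("pad",253,40,58),("pad",299,40,58),("pad",254,96,58),("pad",298,96,58),("ring",278,208,58),("blk",247,176,60),("blk",309,176,60),("blk",246,241,60),("blk",309,241,60),("bolt",241,60,10),("bolt",313,60,10),("bolt",246,236,10),("bolt",309,236,10),("basecorner",236,10,10),("basecorner",319,10,10),("pivot",278,147,46),("nut",207,253,8)]: print(n,ray(c,u,v,z)[:2])
g=cv2.cvtColor(c["frame"],cv2.COLOR_BGR2HSV)
m=cv2.inRange(c["frame"],(225,225,225),(255,255,255)); m[:, :235]=0; m[:,320:]=0; m[250:]=0
n,l,st,ce=cv2.connectedComponentsWithStats(m)
for i in range(1,n):
    if st[i,4]>30: print("white",st[i],ce[i])
m=((g[...,0]<12)&(g[...,1]>120)).astype(np.uint8); m[:170]=0;m[246:]=0;m[:,:240]=0;m[:,315:]=0
print("brown",cv2.boundingRect(m))
E
```

```text
cam [507.3 159.  383.7]
pad [489.9 237.4]
pad [531.3 232.7]
pad [484.3 189.9]
pad [525.6 185.2]
ring [494.2  79.1]
blk [467.4 115.8]
blk [528.9 108.8]
blk [456.6  47.7]
blk [522.7  40.3]
bolt [472.2 231.5]
bolt [547.6 222.9]
bolt [449.7  36.9]
bolt [525.6  28.3]
basecorner [473.9 278.3]
basecorner [557.8 268.7]
pivot [501.2 139.7]
nut [398.3  19.7]
white [254   7   5  32 139] [256.2  22.2]
white [ 253    7   47   88 2746] [277.   63.6]
white [263  12  27   6 143] [276.5  14.8]
white [263  20  27   2  43] [274.2  20.4]
white [238  55   8  10  66] [241.5  59.2]
white [308  55   9   9  65] [312.1  59. ]
brown (247, 181, 62, 60)
```

Request:
servo_tool(linear=[[0.077, -0.003, 0.0775], [0.077, -0.003, 0.0775], [0.077, -0.003, 0.0775], [0.077, -0.003, 0.0775], [0.077, -0.003, 0.0775], [0.077, -0.003, 0.0775], [0.077, -0.004, 0.0775], [0.076, -0.004, 0.0775]], spin=[0, 0, 0, 0, 0, 0, 0, 0], hand=-1)

```text
time: 3.2
tool_pos: [507.8, 213.9, 74.3]
tcp_rot: [3.142, -0.0, 1.46]
contact_force: [-0.2, 0.5, -0.0]
grip_width: 16.4
finger_force: 0.0
```

Request:
servo_tool(linear=[[0, 0, 0.01], [0, 0, 0.01], [0, 0, 0.01], [0, 0, 0.01], [0, 0, 0.01], [0, 0, 0.01], [0, 0, 0.01], [0, 0, 0.01]], spin=[0, 0, 0, 0, 0, 0, 0, 0])

```text
time: 4.2
tool_pos: [507.7, 212.9, 59.2]
tcp_rot: [-3.142, -0.0, 1.46]
contact_force: [0.6, 0.3, 0.9]
grip_width: 0.2
finger_force: 0.0
```

Request:
servo_tool(linear=[[0, 0, 0.009], [0, 0, 0.009], [0, 0, 0.009], [0, 0, 0.009], [0, 0, 0.009], [0, 0, 0.009], [0, 0, 0.009], [0, 0, 0.009]], spin=[0, 0, 0, 0, 0, 0, 0, 0])

```text
time: 5.2
tool_pos: [507.7, 212.9, 44.8]
tcp_rot: [3.142, -0.0, 1.46]
contact_force: [-0.8, 0.4, -0.1]
grip_width: 0.5
finger_force: 0.0
```

```bash
python3 - <<'E'
from plant import monitor, optics
import cv2, numpy as np, pickle
o=monitor.get_obs(); print(o["tool_pos"],o["contact_force"])
a=optics.capture("side")["frame"][165:285,193:293]; b=optics.capture("wrist")["frame"]
cv2.imwrite("pics/p1.png",np.hstack([cv2.resize(a,(400,480),interpolation=2),cv2.resize(b[:,140:420],(320,480))]))
E
```

```text
[507.72129801 212.89088026  44.79649024] [-0.75131429  0.36354879 -0.06778274]
```

View pics/p1.png

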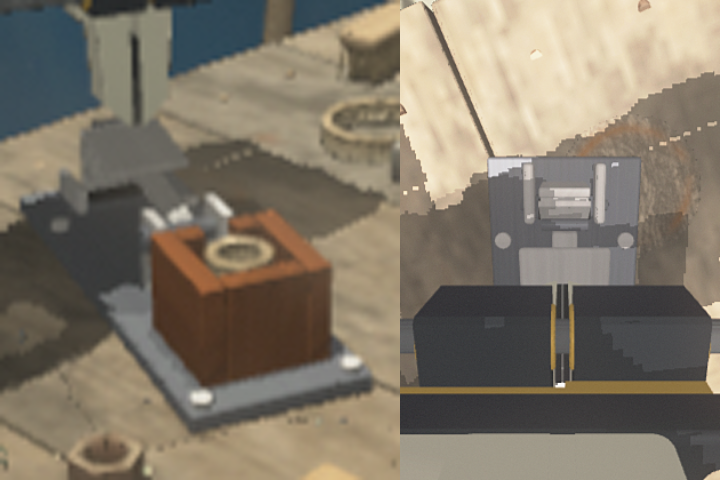

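The tips sit on the paddle, which is tilting, and the ring has begun to rise. I'll carry on in smaller steps.

Request:
servo_tool(linear=[[0, 0, 0.003], [0, 0, 0.003], [0, 0, 0.003], [0, 0, 0.003], [0, 0, 0.003], [0, 0, 0], [0, 0, 0], [0, 0, 0]], spin=[0, 0, 0, 0, 0, 0, 0, 0])

```text
time: 6.3
tool_pos: [507.8, 212.9, 42.0]
tcp_rot: [3.141, -0.0, 1.46]
contact_force: [-0.3, 0.4, 0.5]
grip_width: 0.3
finger_force: 0.0
```

Request:
servo_tool(linear=[[0, 0, 0.001], [0, 0, 0.001], [0, 0, 0.001], [0, 0, 0.001], [0, 0, 0.001], [0, 0, 0], [0, 0, 0], [0, 0, 0]], spin=[0, 0, 0, 0, 0, 0, 0, 0])

```text
time: 7.3
tool_pos: [507.7, 212.9, 40.9]
tcp_rot: [3.142, -0.0, 1.46]
contact_force: [-0.7, -0.1, 0.2]
grip_width: 0.8
finger_force: 0.0
```

Request:
servo_tool(linear=[[0, 0, 0.001], [0, 0, 0.001], [0, 0, 0.001], [0, 0, 0.001], [0, 0, 0.001], [0, 0, 0], [0, 0, 0], [0, 0, 0]], spin=[0, 0, 0, 0, 0, 0, 0, 0])

```text
time: 8.3
tool_pos: [507.7, 212.9, 39.9]
tcp_rot: [3.142, -0.0, 1.46]
contact_force: [-0.9, -0.2, -0.4]
grip_width: 0.5
finger_force: 0.0
```

```bash
python3 - <<'E'
from plant import monitor, optics
import cv2, numpy as np
o=monitor.get_obs(); print(o["tool_pos"],o["contact_force"],o["tau"])
E
```

```text
[507.74386546 212.89763545  39.93773971] [-0.92707052 -0.15357338 -0.41205264] [ 1.79728850e-03 -4.89554000e+01 -1.92694294e+01  7.14713777e-02
  5.27639277e-03 -1.87239930e-07]
```

Request:
servo_tool(linear=[[0, 0, 0.001], [0, 0, 0.001], [0, 0, 0.001], [0, 0, 0.001], [0, 0, 0.001], [0, 0, 0], [0, 0, 0], [0, 0, 0]], spin=[0, 0, 0, 0, 0, 0, 0, 0])

```text
time: 9.3
tool_pos: [507.7, 212.9, 39.0]
tcp_rot: [3.142, -0.0, 1.46]
contact_force: [-0.2, -0.1, 0.2]
grip_width: 0.5
finger_force: 0.0
```

Request:
servo_tool(linear=[[0, 0, 0.001], [0, 0, 0.001], [0, 0, 0.001], [0, 0, 0.001], [0, 0, 0.001], [0, 0, 0], [0, 0, 0], [0, 0, 0]], spin=[0, 0, 0, 0, 0, 0, 0, 0])

```text
time: 10.3
tool_pos: [507.8, 212.9, 37.9]
tcp_rot: [3.142, -0.0, 1.46]
contact_force: [0.2, -0.2, 0.0]
grip_width: 0.3
finger_force: 0.0
```

```bash
python3 - <<'E'
from plant import monitor, optics
import cv2, numpy as np, pickle
o=monitor.get_obs(); print(o["tool_pos"],o["contact_force"],o["moment"])
a=optics.capture("side")["frame"][165:265,193:283]; b=optics.capture("scene")["frame"][170:270,190:280]
cv2.imwrite("pics/p2.png",np.hstack([cv2.resize(x,(400,444),interpolation=2) for x in(a,b)]))
E
```

```text
[507.75224182 212.886154    37.94640851] [ 0.16584981 -0.22424486  0.03089385] [-0.10838094  0.07864255 -0.04572515]
```

View pics/p2.png

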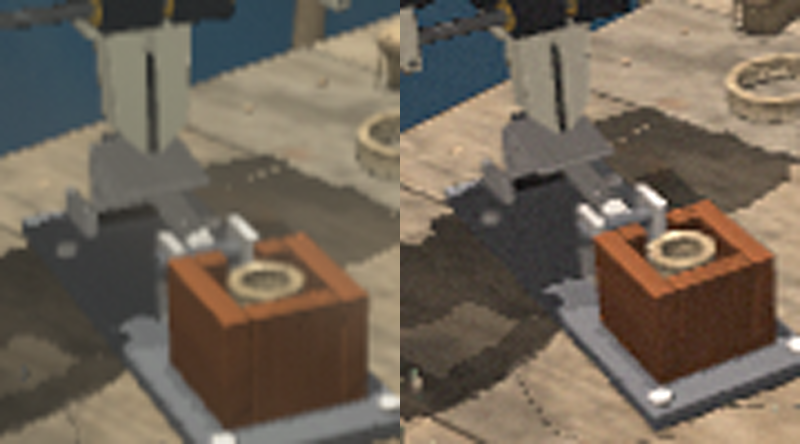

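The tips still rest on the tilted paddle and the ring has risen; the sensor reads little. I'll keep to 1 mm steps.

Request:
servo_tool(linear=[[0, 0, 0.001], [0, 0, 0.001], [0, 0, 0.001], [0, 0, 0.001], [0, 0, 0.001], [0, 0, 0], [0, 0, 0], [0, 0, 0]], spin=[0, 0, 0, 0, 0, 0, 0, 0])

```text
time: 11.4
tool_pos: [507.7, 212.9, 37.0]
tcp_rot: [3.142, -0.0, 1.46]
contact_force: [-0.2, -0.2, 0.1]
grip_width: 0.4
finger_force: 0.0
```

Request:
servo_tool(linear=[[0, 0, 0.001], [0, 0, 0.001], [0, 0, 0.001], [0, 0, 0.001], [0, 0, 0.001], [0, 0, 0], [0, 0, 0], [0, 0, 0]], spin=[0, 0, 0, 0, 0, 0, 0, 0])

```text
time: 12.4
tool_pos: [507.7, 212.9, 35.9]
tcp_rot: [3.142, -0.0, 1.46]
contact_force: [-0.3, -0.3, -0.4]
grip_width: 0.4
finger_force: 0.0
```

Request:
servo_tool(linear=[[0, 0, 0.001], [0, 0, 0.001], [0, 0, 0.001], [0, 0, 0.001], [0, 0, 0.001], [0, 0, 0], [0, 0, 0], [0, 0, 0]], spin=[0, 0, 0, 0, 0, 0, 0, 0])

```text
time: 13.4
tool_pos: [507.7, 212.9, 34.9]
tcp_rot: [3.142, -0.0, 1.46]
contact_force: [0.9, 0.1, 0.7]
grip_width: 0.8
finger_force: 0.0
```

Request:
servo_tool(linear=[[0, 0, 0.001], [0, 0, 0.001], [0, 0, 0.001], [0, 0, 0.001], [0, 0, 0.001], [0, 0, 0], [0, 0, 0], [0, 0, 0]], spin=[0, 0, 0, 0, 0, 0, 0, 0])

```text
time: 14.4
tool_pos: [507.7, 212.9, 34.0]
tcp_rot: [3.142, -0.0, 1.46]
contact_force: [-0.5, -0.2, -0.6]
grip_width: 0.3
finger_force: 0.0
```

Request:
servo_tool(linear=[[0, 0, 0.001], [0, 0, 0.001], [0, 0, 0.001], [0, 0, 0.001], [0, 0, 0.001], [0, 0, 0], [0, 0, 0], [0, 0, 0]], spin=[0, 0, 0, 0, 0, 0, 0, 0])

```text
time: 15.4
tool_pos: [507.7, 212.9, 32.9]
tcp_rot: [3.142, -0.0, 1.46]
contact_force: [-0.2, 0.8, 0.7]
grip_width: 0.4
finger_force: 0.0
```

```bash
python3 - <<'E'
from plant import monitor
o=monitor.get_obs(); print(o["joint_positions"],o["tau"],o["contact_force"])
E
```

```text
[2.57817798e-01 5.72639635e-01 1.65981987e+00 1.25361246e-04
 9.09034837e-01 3.68658111e-01] [-1.02931048e-03 -4.91243577e+01 -1.89732224e+01  7.02768378e-02
  5.32705002e-03 -4.36006985e-05] [-0.16166151  0.77234411  0.70215876]
```

Request:
servo_tool(linear=[[0, 0, 0.001], [0, 0, 0.001], [0, 0, 0.001], [0, 0, 0.001], [0, 0, 0], [0, 0, 0], [0, 0, 0], [0, 0, 0]], spin=[0, 0, 0, 0, 0, 0, 0, 0])

```text
time: 16.4
tool_pos: [507.8, 212.9, 32.2]
tcp_rot: [3.141, -0.0, 1.46]
contact_force: [-0.2, 0.6, 1.4]
grip_width: 0.6
finger_force: 0.9
```

```bash
python3 - <<'E'
from plant import monitor
o=monitor.get_obs(); print(o["joint_positions"],o["tau"],o["contact_force"])
E
```

```text
[2.57773992e-01 5.73750253e-01 1.66044178e+00 1.61778977e-04
 9.07170954e-01 3.68605439e-01] [-2.58246716e-01 -4.81827414e+01 -1.85018116e+01 -5.65387029e-02
 -1.55262079e-02  2.32323349e-03] [-0.2419077   0.60861259  1.40721273]
```

```bash
python3 - <<'E'
import pickle
from h import *
from plant import optics
d=pickle.load(open("d0.pkl","rb"))
for z in (58,45,38,32): print(z,proj(d["side"],[507.7,212.9,z]),proj(d["scene"],[507.7,212.9,z]))
a=optics.capture("side")["frame"]; b=optics.capture("wrist")["frame"]
f=lambda x:cv2.resize(x[180:240,193:273],(400,300),interpolation=cv2.INTER_CUBIC)
w=cv2.resize(b[60:300,180:380],(400,480))
L=np.vstack([f(d["side"]["frame"]),f(a)])
cv2.imwrite("pics/p3.png",np.hstack([L,np.vstack([w,np.zeros((120,400,3),np.uint8)])]))
E
```

```text
58 [226.5128929  200.30256051] [223.65642752 200.62070886]
45 [226.70471424 206.02786068] [224.12728812 205.45613763]
38 [226.80708865 209.08343422] [224.37818665 208.03270057]
32 [226.89433475 211.68747256] [224.59179055 210.22627221]
```

View pics/p3.png

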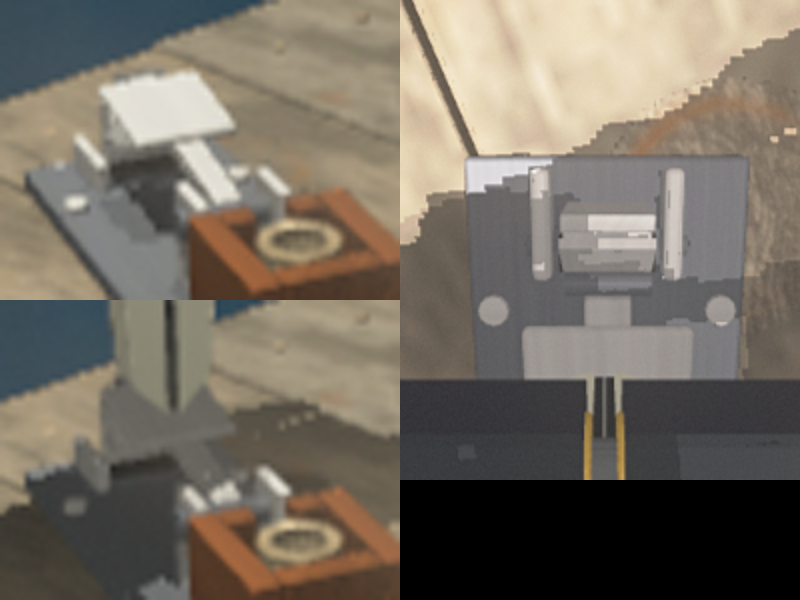

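The paddle is still at rest. The tips have only just met it at a reported z of about 32.5, so the tips sit about 26 mm above the reported TCP. The real press starts here.

Request:
servo_tool(linear=[[0, 0, 0.01], [0, 0, 0.01], [0, 0, 0.01], [0, 0, 0.01], [0, 0, 0.01], [0, 0, 0.01], [0, 0, 0.01], [0, 0, 0.005]], spin=[0, 0, 0, 0, 0, 0, 0, 0])

```text
time: 17.5
tool_pos: [507.9, 213.2, 17.2]
tcp_rot: [3.141, -0.001, 1.46]
contact_force: [-0.1, 4.2, 4.9]
grip_width: 0.3
finger_force: 2.6
```

Request:
servo_tool(linear=[[0, 0, 0.001], [0, 0, 0.001], [0, 0, 0.001], [0, 0, 0.001], [0, 0, 0.001], [0, 0, 0], [0, 0, 0], [0, 0, 0]], spin=[0, 0, 0, 0, 0, 0, 0, 0])

```text
time: 18.5
tool_pos: [507.9, 213.1, 16.3]
tcp_rot: [3.141, -0.001, 1.46]
contact_force: [-0.5, 4.4, 4.6]
grip_width: 0.8
finger_force: 2.6
```

Request:
servo_tool(linear=[[0, 0, 0.001], [0, 0, 0.001], [0, 0, 0.001], [0, 0, 0.001], [0, 0, 0.001], [0, 0, 0], [0, 0, 0], [0, 0, 0]], spin=[0, 0, 0, 0, 0, 0, 0, 0])

```text
time: 19.5
tool_pos: [507.9, 213.1, 15.4]
tcp_rot: [3.141, -0.001, 1.46]
contact_force: [0.9, 4.1, 5.3]
grip_width: 0.8
finger_force: 2.8
```

Request:
servo_tool(linear=[[0, 0, 0.001], [0, 0, 0.001], [0, 0, 0.001], [0, 0, 0.001], [0, 0, 0.001], [0, 0, 0], [0, 0, 0], [0, 0, 0]], spin=[0, 0, 0, 0, 0, 0, 0, 0])

```text
time: 20.5
tool_pos: [507.9, 213.2, 14.4]
tcp_rot: [3.141, -0.001, 1.46]
contact_force: [-0.1, 5.2, 5.9]
grip_width: 0.5
finger_force: 3.1
```

Request:
servo_tool(linear=[[0, 0, 0.001], [0, 0, 0.001], [0, 0, 0.001], [0, 0, 0.001], [0, 0, 0.001], [0, 0, 0], [0, 0, 0], [0, 0, 0]], spin=[0, 0, 0, 0, 0, 0, 0, 0])

```text
time: 21.5
tool_pos: [507.8, 212.9, 13.2]
tcp_rot: [3.141, -0.0, 1.46]
contact_force: [-0.2, 4.5, 4.3]
grip_width: 0.2
finger_force: 2.5
```

Request:
servo_tool(linear=[[0, 0, 0.001], [0, 0, 0.001], [0, 0, 0.001], [0, 0, 0.001], [0, 0, 0.001], [0, 0, 0], [0, 0, 0], [0, 0, 0]], spin=[0, 0, 0, 0, 0, 0, 0, 0])

```text
time: 22.5
tool_pos: [507.8, 212.9, 12.2]
tcp_rot: [3.141, -0.0, 1.46]
contact_force: [0.7, 3.2, 5.2]
grip_width: 0.9
finger_force: 2.5
```

Request:
servo_tool(linear=[[0, 0, 0.001], [0, 0, 0.001], [0, 0, 0.001], [0, 0, 0.001], [0, 0, 0.001], [0, 0, 0], [0, 0, 0], [0, 0, 0]], spin=[0, 0, 0, 0, 0, 0, 0, 0])

```text
time: 23.5
tool_pos: [507.8, 212.9, 11.2]
tcp_rot: [3.141, -0.0, 1.46]
contact_force: [1.6, 3.5, 5.2]
grip_width: 0.4
finger_force: 2.7
```

Request:
servo_tool(linear=[[0, 0, 0.001], [0, 0, 0.001], [0, 0, 0.001], [0, 0, 0.001], [0, 0, 0.001], [0, 0, 0], [0, 0, 0], [0, 0, 0]], spin=[0, 0, 0, 0, 0, 0, 0, 0])

```text
time: 24.5
tool_pos: [507.7, 212.9, 10.1]
tcp_rot: [-3.142, 0.0, 1.46]
contact_force: [1.5, 2.1, 2.9]
grip_width: 0.4
finger_force: 2.1
```

Request:
servo_tool(linear=[[0, 0, 0.001], [0, 0, 0.001], [0, 0, 0.001], [0, 0, 0.001], [0, 0, 0.001], [0, 0, 0], [0, 0, 0], [0, 0, 0]], spin=[0, 0, 0, 0, 0, 0, 0, 0])

```text
time: 25.5
tool_pos: [507.6, 212.8, 9.1]
tcp_rot: [-3.141, 0.0, 1.46]
contact_force: [2.0, 0.4, 2.4]
grip_width: 0.6
finger_force: 1.4
```

Request:
servo_tool(linear=[[0, 0, 0.001], [0, 0, 0.001], [0, 0, 0.001], [0, 0, 0.001], [0, 0, 0.001], [0, 0, 0], [0, 0, 0], [0, 0, 0]], spin=[0, 0, 0, 0, 0, 0, 0, 0])

```text
time: 26.5
tool_pos: [507.7, 212.9, 8.2]
tcp_rot: [-3.142, -0.0, 1.46]
contact_force: [1.2, 0.1, 5.0]
grip_width: 0.3
finger_force: 2.1
```

Request:
servo_tool(linear=[[0, 0, 0.001], [0, 0, 0.001], [0, 0, 0.001], [0, 0, 0.001], [0, 0, 0], [0, 0, 0], [0, 0, 0], [0, 0, 0]], spin=[0, 0, 0, 0, 0, 0, 0, 0])

```text
time: 27.5
tool_pos: [507.7, 212.8, 7.4]
tcp_rot: [3.142, 0.0, 1.46]
contact_force: [0.9, 0.5, 4.9]
grip_width: 0.3
finger_force: 2.5
```

Request:
servo_tool(linear=[[0, 0, 0.001], [0, 0, 0.001], [0, 0, 0.001], [0, 0, 0.001], [0, 0, 0.001], [0, 0, 0], [0, 0, 0], [0, 0, 0]], spin=[0, 0, 0, 0, 0, 0, 0, 0])

```text
time: 28.5
tool_pos: [507.8, 212.8, 6.9]
tcp_rot: [3.141, -0.0, 1.46]
contact_force: [-1.0, -0.4, 9.3]
grip_width: 0.4
finger_force: 4.7
```

The stop has been met (9 N, rising steeply). One last nudge, then up and away.

Request:
servo_tool(linear=[[0, 0, 0.0015], [0, 0, 0], [0, 0, -0.03], [0, 0, -0.1], [0, 0, -0.12], [-0.11, 0, -0.12], [-0.22, 0, -0.08], [-0.24, 0.006, -0.05]], spin=[0, 0, 0, 0, 0, 0, 0, 0], hand=-1)

```text
time: 29.5
tool_pos: [495.4, 98.6, 106.2]
tcp_rot: [-3.14, 0.0, 1.461]
contact_force: [0.7, 0.2, -0.2]
grip_width: 0.7
finger_force: 0.0
```

```bash
python3 - <<'E'
import pickle
from plant import monitor, optics
from h import *
o=monitor.get_obs(); print(o["tool_pos"],o["tcp_rot"],o["contact_force"])
S=optics.capture("side"); W=optics.capture("wrist"); C=optics.capture("scene"); pickle.dump((S,W,C,o),open("r1.pkl","wb"))
f=lambda x,a,b:cv2.resize(x[a:a+75,b:b+100],(400,300),interpolation=cv2.INTER_CUBIC)
L=np.vstack([f(S["frame"],180,193),f(C["frame"],180,195)])
cv2.imwrite("pics/r1.png",np.hstack([L,cv2.resize(W["frame"][:300,130:430],(400,400)) if 0 else np.vstack([cv2.resize(W["frame"][:,:],(400,300)),cv2.resize(W["frame"][150:300,180:380],(400,300))])]))
E
```

```text
[495.4156418   98.64604421 106.17513487] [-3.14048539e+00  1.17568693e-04  1.46130790e+00] [ 0.70550302  0.15175799 -0.2476516 ]
```

View pics/r1.png

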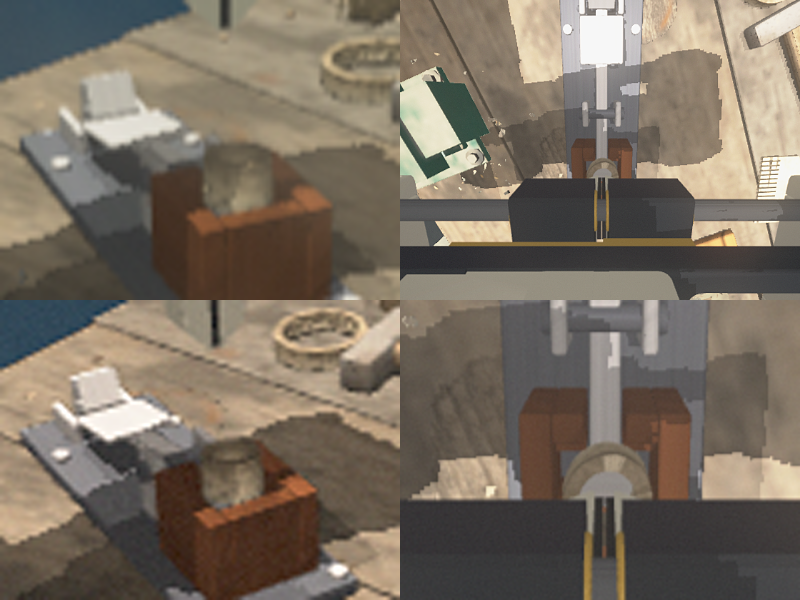

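The rocker is caught: paddle down with the catch over it, ring standing well out of the block. Ring top centre is about (253,219.5) in side and (253,216.7) in scene.

```bash
python3 - <<'E'
import pickle
from h import *
np.set_printoptions(precision=1,suppress=True)
S,W,C,o=pickle.load(open("r1.pkl","rb"))
for z in (72,77): print(z,ray(S,253,218.5,z),ray(C,253,216,z),"wrist(ring hole)",ray(W,282.5,238,z))
for dz in (0,15,20,26,30): print(dz,proj(S,[495.4,98.6,106.2+dz]),proj(C,[495.4,98.6,106.2+dz]))
print("obs tip side",193+225/4,180+40/4,"scene",195+214/4,180+45/4)
for dz in (0,26): print("start", dz)
g=cv2.cvtColor(C["frame"],cv2.COLOR_BGR2HSV); 
E
```

```text
72 [496.9  83.5  72. ] [505.8  88.6  72. ] wrist(ring hole) [494.8  87.3  72. ]
77 [491.8  74.4  77. ] [501.   81.3  77. ] wrist(ring hole) [495.   89.1  77. ]
0 [248.  198.7] [245.3 201.6]
15 [247.9 191.1] [244.9 195.2]
20 [247.9 188.5] [244.7 193. ]
26 [247.9 185.4] [244.6 190.4]
30 [247.8 183.3] [244.4 188.6]
obs tip side 249.25 190.0 scene 248.5 191.25
start 0
start 26
```

Request:
servo_tool(linear=[[-0.018, 0, 0.038], [-0.018, 0.001, 0.038], [-0.018, 0.001, 0.038], [-0.018, 0.001, 0.038], [-0.018, 0.001, 0.038], [-0.018, 0.001, 0.038], [0, 0, 0], [0, 0, 0]], spin=[0, 0, 0, 0, 0, 0, 0, 0], hand=0.13)

```text
time: 30.65
tool_pos: [495.1, 77.9, 60.6]
tcp_rot: [3.141, -0.0, 1.46]
contact_force: [1.0, -0.4, 0.7]
grip_width: 51.9
finger_force: 0.0
```

```bash
python3 - <<'E'
import pickle
from plant import monitor, optics
from h import *
o=monitor.get_obs(); print(o["tool_pos"],o["contact_force"],o["grip_width"])
S=optics.capture("side"); C=optics.capture("scene"); pickle.dump((S,C,o),open("r2.pkl","wb"))
f=lambda x,a,b:cv2.resize(x[a:a+100,b:b+67],(400,600),interpolation=cv2.INTER_CUBIC)
cv2.imwrite("pics/r2.png",np.hstack([f(S["frame"],165,220),f(C["frame"],165,220)]))
p=o["tool_pos"]
for dz in (0,25): print(dz,[(proj(c,p+[s*26,0,dz])-[220,165])*6 for c in (S,C) for s in (-1,1)])
E
```

```text
[495.10062876  77.86194146  60.58983965] [ 1.0125231  -0.41060653  0.69178129] 51.852828784815394
0 [array([127.04208949, 382.52890782]), array([274.93002072, 343.8132143 ]), array([130.02953457, 381.13464798]), array([252.05681986, 331.33571068])]
25 [array([125.59218944, 307.33594739]), array([275.38836706, 270.45957581]), array([125.33515916, 318.53748334]), array([249.3237398 , 270.18329411])]
```

View pics/r2.png

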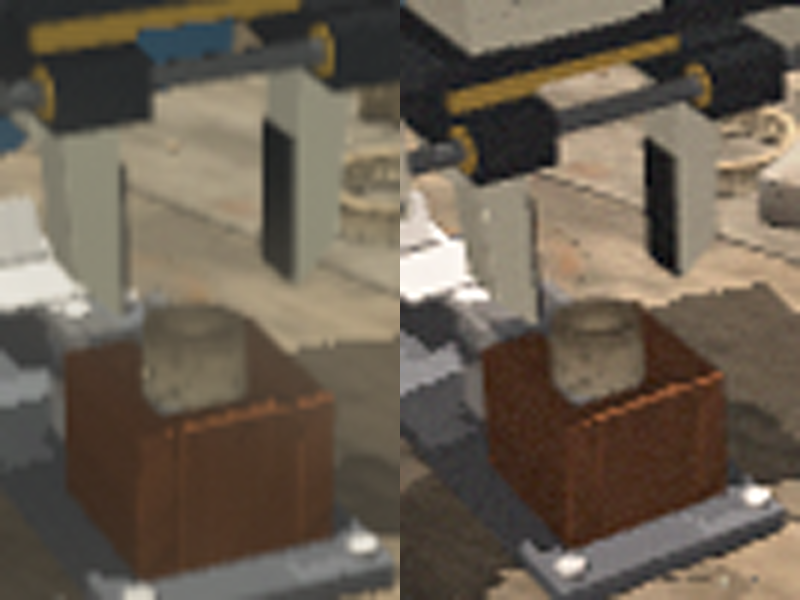

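Fingers straddle the raised ring evenly; tips seen about 24 mm above the reported TCP, which agrees with the contact. I'll descend to just above the block and close.

Request:
servo_tool(linear=[[0.001, 0, 0.0135], [0.001, 0, 0.0135], [0.001, 0, 0.0135], [0.001, 0, 0.0135], [0.001, 0, 0.0135], [0, 0, 0.0135], [0, 0, 0.0135], [0, 0, 0.0125]], spin=[0, 0, 0, 0, 0, 0, 0, 0])

```text
time: 31.75
tool_pos: [495.0, 78.9, 38.8]
tcp_rot: [-3.142, -0.0, 1.46]
contact_force: [0.3, 0.6, -0.4]
grip_width: 51.9
finger_force: 0.0
```

Request:
servo_tool(linear=[[0, 0, 0], [0, 0, 0], [0, 0, 0], [0, 0, 0], [0, 0, 0], [0, 0, 0], [0, 0, 0], [0, 0, 0]], spin=[0, 0, 0, 0, 0, 0, 0, 0], hand=-1)

```text
time: 32.75
tool_pos: [495.1, 78.9, 39.1]
tcp_rot: [3.141, -0.0, 1.46]
contact_force: [0.3, -0.1, 0.4]
grip_width: 31.0
finger_force: 30.0
```

Request:
servo_tool(linear=[[0, 0, -0.05], [0, 0, -0.08], [0, 0, -0.1], [0, 0, -0.12], [0, 0, -0.12], [0, 0, -0.12], [0, 0, -0.12], [0, 0, -0.09]], spin=[0, 0, 0, 0, 0, 0, 0, 0])

```text
time: 33.75
tool_pos: [495.1, 78.9, 200.8]
tcp_rot: [3.14, -0.0, 1.46]
contact_force: [0.3, -0.3, -0.2]
grip_width: 30.6
finger_force: 30.0
```

```bash
python3 - <<'E'
import pickle
from h import *
np.set_printoptions(precision=1,suppress=True)
d=pickle.load(open("d0.pkl","rb"));c=d["scene"]
print("beam foot",ray(c,377.5,242,0),"mid foot?",ray(c,384,247,0)); 
for z in (0,40,80): print(z,"horn tl",ray(c,387.5,256,z),"bl",ray(c,390,292,z))
M=c["world_to_cam"]
# beam height: point above beam foot whose row is 226
b=ray(c,377.5,242,0)
for z in (20,30,40,50,60): print(z,proj(c,b+[0,0,z]))
from h import plan
plan([636,-90,170],1.46,8)
E
```

```text
beam foot [720.  -79.9   0. ] mid foot? [ 715.5 -101.4    0. ]
0 horn tl [ 694.6 -127.1   -0. ] bl [ 607.5 -200.6   -0. ]
40 horn tl [ 646.6 -158.6   40. ] bl [ 566.6 -226.1   40. ]
80 horn tl [ 598.6 -190.2   80. ] bl [ 525.8 -251.7   80. ]
20 [378.5 234.4]
30 [378.9 230.6]
40 [379.4 226.6]
50 [379.9 222.7]
60 [380.4 218.7]
[-0.0951, 0.0992, 0.0192], [-0.0951, 0.0992, 0.0192], [-0.0952, 0.0992, 0.0192], [-0.0952, 0.0992, 0.0192], [-0.0952, 0.0992, 0.0192], [-0.0952, 0.0992, 0.0192], [-0.0952, 0.0992, 0.0192], [-0.0952, 0.0992, 0.0192], spin -0.0
```

Request:
servo_tool(linear=[[-0.109, 0.113, 0], [-0.109, 0.113, 0], [-0.109, 0.113, 0], [-0.109, 0.113, 0], [-0.109, 0.113, 0], [-0.108, 0.113, 0], [-0.108, 0.115, 0], [0, 0, 0]], spin=[0, 0, 0, 0, 0, 0, 0, 0])

```text
time: 34.75
tool_pos: [636.2, -91.6, 198.7]
tcp_rot: [-3.141, 0.0, 1.458]
contact_force: [0.2, -0.4, -0.4]
grip_width: 30.8
finger_force: 30.0
```

```bash
python3 - <<'E'
import pickle
from plant import monitor, optics
from h import *
np.set_printoptions(precision=1,suppress=True)
o=monitor.get_obs(); print(o["tool_pos"],o["tcp_rot"],o["grip_width"])
W=optics.capture("wrist"); S=optics.capture("side"); C=optics.capture("scene"); pickle.dump((W,S,C,o),open("r3.pkl","wb"))
cv2.imwrite("pics/w3.png",W["frame"])
for z in (12,43): print("pred peg",z,proj(W,[636,-97.5,z]))
h=cv2.cvtColor(W["frame"],cv2.COLOR_BGR2HSV)
p=proj(W,[636,-97.5,12]).astype(int); print(h[max(p[1]-60,0):p[1]+61:12,p[0]-40],W["frame"].shape)
m=cv2.inRange(h,(8,120,90),(20,255,255))
n,l,st,ce=cv2.connectedComponentsWithStats(m)
for i in range(1,n):
    if st[i,4]>150:
        cc=max(cv2.findContours((l==i).astype(np.uint8),0,2)[0],key=cv2.contourArea)
        print(st[i],ce[i],cv2.approxPolyDP(cc,4,True)[:,0].tolist())
E
```

```text
[636.2 -91.6 198.7] [-3.1  0.   1.5] 30.84367715659666
pred peg 12 [282.4 194.5]
pred peg 43 [282.4 200.3]
[[ 17  63 133]
 [ 15  63 137]
 [ 19  65  98]
 [ 12  49 104]
 [ 18 125 240]
 [ 16  58 194]
 [ 18  67 195]
 [ 21  47 227]
 [ 23  48 223]
 [ 18  60 178]
 [ 20  39 150]] (420, 560, 3)
[  63    0   80   74 2933] [105.1  40.1] [[63, 0], [76, 73], [142, 72], [135, 0], [108, 0], [110, 9], [123, 10], [129, 53], [98, 54], [98, 60], [85, 64], [76, 6], [90, 9], [89, 0]]
[ 236  148   91   81 3785] [282.3 187.9] [[301, 148], [236, 175], [254, 217], [273, 199], [280, 202], [281, 228], [326, 212]]
[209 266  14  58 415] [214.2 294.5] [[218, 266], [210, 284], [212, 323], [221, 312], [214, 300], [216, 280], [222, 277]]
[342 266  13  57 403] [349. 295.] [[346, 266], [342, 277], [349, 286], [349, 309], [342, 310], [351, 322], [353, 283]]
[ 134  333  345   11 2095] [335.4 339.7] [[478, 343], [470, 334], [420, 333], [348, 334], [347, 340], [134, 343]]
```

```bash
python3 - <<'E'
import pickle
from h import *
np.set_printoptions(precision=1,suppress=True,linewidth=200)
W,S,C,o=pickle.load(open("r3.pkl","rb")); p=o["tool_pos"]; a=o["tcp_rot"][2]; tx=np.array([np.cos(a),np.sin(a),0])
print("board centre",ray(W,281,193.5,12))
for z in (12,):print([ray(W,u,v,z)[:2] for u,v in [(301,148),(236,175),(326,212)]])
for r in (16,17.5):
  for dz in (24,30,36): print(r,dz,proj(W,p+tx*r+[0,0,dz]),proj(W,p+tx*7+[0,0,dz]))
g=cv2.cvtColor(W["frame"],cv2.COLOR_BGR2HSV)
for u in (270,278,282,286,294): print(u,[tuple(map(int,g[v,u])) for v in range(206,270,4)])
E
```

```text
board centre [634.6 -96.1  12. ]
[array([662.7, -47. ]), array([585.8, -68.9]), array([ 684.9, -124.2])]
16 24 [282.4 234.7] [282.4 250.9]
16 30 [282.4 238.6] [282.4 255.3]
16 36 [282.4 242.7] [282.4 259.9]
17.5 24 [282.4 232. ] [282.4 250.9]
17.5 30 [282.4 235.7] [282.4 255.3]
17.5 36 [282.4 239.8] [282.4 259.9]
270 [(15, 70, 157), (15, 67, 148), (14, 65, 152), (16, 62, 152), (16, 62, 144), (18, 51, 149), (20, 49, 171), (14, 69, 126), (16, 66, 120), (14, 71, 107), (17, 71, 126), (17, 63, 129), (17, 71, 119), (15, 93, 143), (22, 53, 230), (20, 59, 212)]
278 [(12, 49, 94), (8, 29, 97), (12, 110, 186), (13, 51, 124), (17, 50, 128), (16, 54, 136), (16, 83, 151), (17, 70, 132), (15, 72, 110), (16, 66, 131), (15, 77, 129), (15, 69, 129), (16, 87, 164), (19, 62, 210), (19, 62, 226), (19, 53, 129)]
282 [(18, 125, 242), (18, 124, 242), (18, 122, 242), (19, 120, 244), (20, 119, 246), (20, 122, 249), (18, 50, 127), (17, 76, 127), (11, 79, 103), (16, 62, 174), (17, 64, 171), (15, 61, 164), (16, 54, 109), (23, 48, 229), (18, 58, 140), (17, 55, 139)]
286 [(17, 127, 237), (17, 128, 239), (18, 127, 241), (18, 123, 242), (18, 125, 242), (19, 121, 244), (15, 57, 139), (17, 72, 128), (16, 83, 105), (18, 63, 167), (15, 57, 166), (16, 65, 154), (23, 48, 228), (17, 52, 156), (18, 53, 139), (16, 56, 137)]
294 [(17, 131, 238), (16, 131, 236), (17, 129, 235), (17, 131, 234), (16, 131, 236), (20, 61, 227), (23, 50, 230), (16, 70, 128), (17, 75, 115), (16, 65, 157), (18, 74, 128), (14, 74, 131), (17, 67, 156), (14, 57, 134), (17, 55, 115), (23, 49, 230)]
```

Request:
servo_tool(linear=[[-0.005, 0, 0.12], [-0.005, 0, 0.12], [-0.005, -0.001, 0.12], [-0.005, 0, 0.12], [-0.005, -0.001, 0.12], [-0.005, 0, 0.1], [-0.005, 0, 0.07], [0, 0, 0.03]], spin=[0, 0, 0, 0, 0, 0, 0, 0])

```text
time: 35.9
tool_pos: [634.2, -96.3, 38.7]
tcp_rot: [-3.141, -0.0, 1.46]
contact_force: [-0.3, 0.3, -0.3]
grip_width: 30.7
finger_force: 30.0
```

```bash
python3 - <<'E'
import pickle
from plant import monitor, optics
from h import *
np.set_printoptions(precision=1,suppress=True,linewidth=220)
o=monitor.get_obs(); p=o["tool_pos"]; print(p,o["contact_force"])
d=pickle.load(open("d0.pkl","rb"))
for n in("side","scene"):
    c=optics.capture(n); f=c["frame"]; cv2.imwrite(f"pics/{n}4.png",f)
    print(n,"ring bottom pred",proj(c,p+[0,1,12]),"peg foot/top",proj(c,[635,-97.5,12]),proj(c,[635,-97.5,43]))
    df=np.abs(f.astype(int)-d[n]["frame"]).max(2)
    u,v=proj(c,p+[0,1,20]).astype(int)
    h=cv2.cvtColor(f,cv2.COLOR_BGR2HSV)
    for r in range(v-4,v+24,2): print(r,' '.join('%3d/%2d'%(h[r,x,2],h[r,x,1]//4) for x in range(u-12,u+13,2)))
E
```

```text
[634.2 -96.3  38.7] [-0.3  0.3 -0.3]
side ring bottom pred [375.3 251. ] peg foot/top [374.1 270.9] [376.1 255.4]
242 130/10 153/10 150/10 151/10 142/10  91/17  89/18  89/17  88/17  84/17  84/16  86/17  65/ 6
244 132/14 134/11 150/10 150/10 141/10 103/18  96/18 103/18  99/18 101/18  97/17 115/16 118/13
246 114/15 129/15 129/11 150/10 120/10 113/18 103/18 118/17 115/18 121/17 121/18 130/16 158/15
248 110/16  99/16 107/16 117/12 114/12 129/17 120/18 124/17 120/18 128/18 122/17 125/16 141/15
250 181/18 175/18 113/15 120/16 132/17 130/17 129/17 121/16 130/17 130/17 123/16 112/14 105/13
252 170/18 172/18 152/17 118/15 122/16 118/16 114/16 135/16 131/17 128/16 125/15  99/14 104/12
254 173/18 168/19 180/17 177/18 139/16 126/15 124/16 129/15 128/16 130/16 119/15 109/15 100/15
256 152/25 146/31 154/28 170/21 113/17  98/18  88/25 110/16 112/15 110/15 112/15 112/16 110/15
258 121/29 140/31 150/32 147/32 140/31  86/25  90/26  97/20 110/16 110/16 107/15 112/15 114/15
260 105/27  94/25  92/23 104/27 107/28  87/25  89/25  94/25 110/22 110/18 108/16 107/16 110/16
262 109/27 109/27 107/27  98/25  89/
[... 1051 characters left out ...]
 108/19 113/18 104/17 103/19  79/17
246 102/38 106/36 102/32  78/33  63/33  92/35  60/36  72/36 103/34 111/32 109/28  69/16  67/14
248 103/34 109/32 105/36 109/33 107/34  95/35  69/39  68/38 100/32 121/35 112/36 167/36 166/35
250  88/35  95/33  99/36 102/33 101/33  95/35  69/35  71/39 103/34  72/29  75/31 102/34 115/35
252 105/34  99/35  95/30  94/36  93/35  92/38  69/38  72/34 108/33 112/33 107/32  95/33  70/31
254 109/35 107/34 110/33 105/35  98/35  85/35  69/43  68/40 105/35  99/34  99/36 103/34 109/35
256 111/34 109/37 113/35 112/34 105/33 181/17 120/15  86/37  93/38  92/36  95/33 100/35  83/35
258 109/35 105/34 107/35 113/34 111/35 109/21 153/17 122/16 100/38 100/33 101/34  93/36 148/36
```

```bash
python3 - <<'E'
import pickle
from h import *
d=pickle.load(open("d0.pkl","rb"))
for n,rows,x0 in(("side",range(246,264,2),362),("scene",range(234,250,2),346)):
    f=cv2.imread(f"pics/{n}4.png"); h=cv2.cvtColor(f,cv2.COLOR_BGR2HSV); c=d[n]
    print(n,"px/mm",np.linalg.norm(proj(c,[635+7.8,-97.5-6.3,45])-proj(c,[635,-97.5,45]))/10, "+y10",proj(c,[635,-87.5,45])-proj(c,[635,-97.5,45]),"+x10",proj(c,[645,-97.5,45])-proj(c,[635,-97.5,45]))
    print('    ',' '.join('%6d'%x for x in range(x0,x0+36,1)))
    for r in rows: print(r,' '.join('%3d/%2d'%(h[r,x,2],h[r,x,1]//4) for x in range(x0,x0+36,1)))
E
```

```text
side px/mm 0.5977493684134868 +y10 [-4.08547529 -2.50261204] +x10 [ 4.27682482 -1.50793786]
        362    363    364    365    366    367    368    369    370    371    372    373    374    375    376    377    378    379    380    381    382    383    384    385    386    387    388    389    390    391    392    393    394    395    396    397
246 113/17 114/15 120/15 129/15 116/13 129/11 144/10 150/10 146/10 120/10 102/16 113/18 108/18 103/18 108/17 118/17 119/17 115/18 118/18 121/17 124/18 121/18 116/17 130/16 159/15 158/15 158/15 158/15 154/15 148/15 124/14 102/12 102/12 103/12 102/12 101/13
248 110/17 110/16 108/16  99/16 105/15 107/16 101/15 117/12 137/12 114/12 126/17 129/17 124/18 120/18 123/18 124/17 120/17 120/18 124/18 128/18 128/17 122/17 119/17 125/16 143/15 141/15 139/15 126/14 128/15 127/14 112/13 100/12  98/12 102/12 104/12 104/12
250 180/18 181/18 183/18 175/18 111/16 113/15 118/15 120/16 128/17 132/17 131/17 130/17 127/17 129/17 131/17 121/16 129/17 130/17 131/17 130/17 129/17 123/16 113/15 112/14 106/13 105/13  98/13  96/12  93/13  93/13  95/12  98/13 100/12 100/
[... 3249 characters left out ...]
171/36 170/35 165/36 152/36  83/38  73/30  79/35  88/26 108/19 111/15 113/18 111/16 104/17 102/18 103/19 105/18  79/17  80/15  82/18  83/17  76/16  86/17  92/18  95/17 102/18 104/18  89/20
246 104/36 102/38 108/32 106/36 104/34 102/32  88/34  78/33  65/34  63/33  77/36  92/35  89/36  60/36  73/34  72/36  82/35 103/34 114/32 111/32 105/36 109/28  94/25  69/16  71/14  67/14  63/15  67/16  55/15  65/15  76/17 102/17  97/17  95/18  98/21  98/16
248  95/35 103/34 101/34 109/32 104/34 105/36 108/34 109/33 108/33 107/34 106/35  95/35  74/29  69/39  75/34  68/38  77/34 100/32 116/34 121/35 114/35 112/36 132/34 167/36 166/35 166/35 159/38 126/32  84/22  71/18  81/16  97/17  82/20  78/18  82/16  82/18
```

Request:
servo_tool(linear=[[-0.005, -0.001, 0], [-0.005, -0.001, 0], [0, 0, 0.009], [0, 0, 0.009], [0, 0, 0.009], [0, 0, 0.009], [0, 0, 0.009], [0, 0, 0.009]], spin=[0, 0, 0, 0, 0, 0, 0, 0])

```text
time: 37.0
tool_pos: [634.0, -98.8, 28.1]
tcp_rot: [3.142, -0.0, 1.46]
contact_force: [-0.5, -0.7, -1.2]
grip_width: 31.2
finger_force: 30.0
```

Request:
servo_tool(linear=[[0, 0, 0.005], [0, 0, 0.005], [0, 0, 0.005], [0, 0, 0.005], [0, 0, 0.005], [0, 0, 0], [0, 0, 0], [0, 0, 0]], spin=[0, 0, 0, 0, 0, 0, 0, 0])

```text
time: 38.0
tool_pos: [634.1, -98.8, 23.3]
tcp_rot: [3.141, -0.0, 1.46]
contact_force: [0.0, 0.5, -0.8]
grip_width: 30.8
finger_force: 30.0
```

Request:
servo_tool(linear=[[0, 0, 0.008], [0, 0, 0.008], [0, 0, 0.008], [0, 0, 0.008], [0, 0, 0.008], [0, 0, 0], [0, 0, 0], [0, 0, 0]], spin=[0, 0, 0, 0, 0, 0, 0, 0])

```text
time: 39.0
tool_pos: [634.0, -98.7, 15.1]
tcp_rot: [3.142, -0.0, 1.46]
contact_force: [1.6, 0.9, -0.7]
grip_width: 31.1
finger_force: 29.9
```

Request:
servo_tool(linear=[[0, 0, 0.01], [0, 0, 0.01], [0, 0, 0.01], [0, 0, 0.01], [0, 0, 0.005], [0, 0, 0.005], [0, 0, 0], [0, 0, 0]], spin=[0, 0, 0, 0, 0, 0, 0, 0])

```text
time: 40.0
tool_pos: [634.0, -98.8, 5.1]
tcp_rot: [-3.142, -0.0, 1.46]
contact_force: [0.8, 1.8, -0.7]
grip_width: 31.0
finger_force: 30.0
```

Still free. Slower down to board contact.

Request:
servo_tool(linear=[[0, 0, 0.005], [0, 0, 0.005], [0, 0, 0.005], [0, 0, 0.005], [0, 0, 0], [0, 0, 0], [0, 0, 0], [0, 0, 0]], spin=[0, 0, 0, 0, 0, 0, 0, 0])

```text
time: 41.0
tool_pos: [634.0, -98.8, 1.1]
tcp_rot: [-3.142, -0.0, 1.46]
contact_force: [0.8, 2.0, -0.9]
grip_width: 30.8
finger_force: 29.9
```

Request:
servo_tool(linear=[[0, 0, 0.004], [0, 0, 0.004], [0, 0, 0.004], [0, 0, 0.003], [0, 0, 0], [0, 0, 0], [0, 0, 0], [0, 0, 0]], spin=[0, 0, 0, 0, 0, 0, 0, 0])

```text
time: 42.0
tool_pos: [634.1, -99.1, -1.3]
tcp_rot: [3.141, 0.0, 1.46]
contact_force: [-1.1, -0.4, 4.5]
grip_width: 30.7
finger_force: 30.0
```

Contact at the expected height. Release and withdraw.

Request:
servo_tool(linear=[[0, 0, 0], [0, 0, 0], [0, 0, 0], [0, 0, 0], [0, 0, 0], [0, 0, 0], [0, 0, 0], [0, 0, 0]], spin=[0, 0, 0, 0, 0, 0, 0, 0], hand=0.13)

```text
time: 43.0
tool_pos: [634.0, -98.8, -1.8]
tcp_rot: [3.141, -0.0, 1.46]
contact_force: [-0.5, -0.6, -0.3]
grip_width: 52.1
finger_force: 0.0
```

Request:
servo_tool(linear=[[0, 0, -0.03], [0, 0, -0.06], [0, 0, -0.1], [0, 0, -0.12], [0, 0, -0.12], [0, 0, -0.12], [0, 0, -0.12], [0, 0, -0.1]], spin=[0, 0, 0, 0, 0, 0, 0, 0])

```text
time: 44.0
tool_pos: [634.3, -98.9, 154.5]
tcp_rot: [3.14, 0.0, 1.46]
contact_force: [0.3, 0.2, -0.5]
grip_width: 51.8
finger_force: 0.0
```

```bash
python3 - <<'E'
from plant import monitor, optics
from h import *
np.set_printoptions(precision=1,suppress=True,linewidth=220)
o=monitor.get_obs(); print(o["time"],o["tool_pos"],o["contact_force"],o["grip_width"])
for n in("side","scene"):
    c=optics.capture(n); h=cv2.cvtColor(c["frame"],cv2.COLOR_BGR2HSV); cv2.imwrite(f"pics/{n}5.png",c["frame"])
    print(n,"seat",proj(c,[635,-97.5,12]),"ringtop",proj(c,[635,-97.5,35]),"pegtop",proj(c,[635,-97.5,43]))
    u,v=proj(c,[635,-97.5,24]).astype(int)
    for r in range(v-16,v+17,2): print(r,' '.join('%3d/%2d'%(h[r,x,2],h[r,x,1]//4) for x in range(u-16,u+17,2)))
E
```

```text
44.0 [634.3 -98.9 154.5] [ 0.3  0.2 -0.5] 51.82160978737064
side seat [374.1 270.9] ringtop [375.6 259.4] pegtop [376.1 255.4]
248 182/19 182/19 184/19 183/17 168/17 163/16 175/16 214/16 223/15 221/16 186/16 165/16 166/16 160/16 142/16 136/15 126/15
250 175/18 177/18 179/19 181/18 187/18 171/18 122/15 180/16 195/17 206/17 147/16 140/16 118/15 118/15 105/13  99/13  93/13
252 178/18 172/18 170/18 173/19 179/18 187/18 186/18 157/17 130/15 126/16 122/15 104/15  98/15  98/15 100/13 103/13 103/13
254 175/18 179/18 175/18 171/19 153/18 152/18 113/17 114/16 115/16 116/16 116/16 114/16 113/17 110/15 105/16 100/15  96/13
256 175/18 172/18 158/21 144/31 143/30 118/21 119/16 111/17  90/25  99/22 109/16 112/16 112/15 113/16 113/16 112/16 113/16
258 179/18 155/21 118/27 135/30 111/22 102/18 106/18 101/20  94/26  93/25  99/18 100/18 108/16 111/16 115/16 115/16 117/16
260 132/28 141/30 140/31 126/28 100/19 101/18 111/18  94/22  92/25  92/26 104/17  97/18  98/18 109/17 110/16 113/17 112/16
262 126/29 132/30 131/29 129/29  97/17  98/18 105/18  88/24  93/26  94/24 112/18  99/18  95/18 109/21 110/18 109
[... 2576 characters left out ...]
7 106/26 107/17 130/18 143/18 162/20 151/19 147/19 141/19  97/22 222/37 220/37 227/35
258 100/32  97/36  98/35 103/36 106/33 105/35 118/20 128/17 125/ 9 128/16 176/18 175/19 145/15 194/35 213/36 218/36 220/35
260 235/35 237/36 220/37 104/34 106/34 106/34 104/33  98/32 120/17 144/18 121/16 169/17 205/31 232/36 224/36 221/36 218/35
262 215/36 213/36 229/36 217/37 100/34 105/35  96/35 153/37 161/17 149/18 159/19 116/16 121/20 243/36 232/35 249/33 227/36
264 140/35 170/36 212/36 212/36 220/36 147/35 236/35 239/35 175/16 179/17 159/19 127/17 116/15 107/15 175/30 243/35 231/32
266 115/37 126/36 137/36 147/36 192/35 218/36 216/36 222/36 227/31 150/16 152/16 145/18 163/17 164/17 126/15 119/18 171/24
```

```bash
python3 - <<'E'
import pickle
from h import *
S,W,C,o=pickle.load(open("r1.pkl","rb")); d=pickle.load(open("d0.pkl","rb"))
f=cv2.imread("pics/side5.png").astype(int); r=np.s_[192:225,205:245]
mad=lambda a:np.abs(f[r]-a["frame"][r].astype(int)).mean()
a,b=mad(S),mad(d["side"]); print("vs caught",a,"vs rest",b)
if a<b/2:
    from plant import workorder; print(workorder.close_job())
E
```

```text
vs caught 9.655555555555555 vs rest 31.148232323232325
the job is handed in; nothing more can be done
None
```

The rocker is pressed and caught, the ring is seated over the stand's peg flat on the board, and the job was handed in at about 44 s of the 58 s limit. The highest press force I read was 9.3 N, and no result has come back from the judging.

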